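# Find the tube that rattles in its adapter sleeve

### The job

One of the four orange-capped tubes in the aluminium adapter rack sits in a worn sleeve and has side play. Starting at the blue end of the rack and working along it in order, rock every tube gently sideways until it stops against its sleeve, never pushing hard. Once all four have been felt, take out the one that rattles and stand it upright, fully home, in the red stand; leave the three snug tubes seated in the rack and do not disturb the other things on the bench.

Things in the scene. Friction and masses are not known exactly. Their poses are not given: they have to be found in the camera images.
- rack: aluminium adapter rack, fixed: plate 90 x 310 mm, 8 mm thick, with a blue block 90 x 22 mm, 30 mm high, at its +y end. Origin: centre of the plate's underside, on the bench; y runs along the row of four sleeves to the blue end, z up. Sleeve centres at x = 0, y = +111, +37, -37, -111 mm
- row_mid (a point): point midway along the row, at the height of the sleeve rims, 73 mm above the bench. Sleeves look alike: grey, round, 48 mm across; a soft dust lip (no force) hides the gap. Walls are rigid; a sleeve cracks above 15 N, and a push at the cap counts about double there. A 3 N push each way moves a snug cap 2 to 4 mm in all (it leans a little), the loose one 3 to 5 mm more
- cap_1 (a point): centre of the cap of tube 1, at the blue end. Rigid closed white 50 ml tube, 115 mm tall, about 70 g; flat-footed shank 29 mm across; ribbed orange cap 35 mm across, 23 mm tall. This point is 103.5 mm above the foot, 11.5 mm below the top, and 115.5 mm above the bench when in the rack (foot 61 mm below the sleeve's rim). z up along the tube
- cap_2 (a point): centre of the cap of tube 2, second from the blue end; same tube and point as tube 1
- cap_3 (a point): centre of the cap of tube 3, third from the blue end; same tube and point as tube 1
- cap_4 (a point): centre of the cap of tube 4, last, farthest from the blue end; same tube and point as tube 1
- stand_mouth (a point): centre of the mouth of the red stand, a red block 56 x 56 mm on a 90 x 90 mm foot, fixed to the bench, with one upright round hole 35 mm across. The mouth is 60 mm above the bench, the hole 52 mm deep and flat-bottomed; a tube fully home has its cap centre 51.5 mm above this point. z up
- bottle_amber: bystander: amber glass bottle with black cap, 64 mm across, 140 mm tall; origin at its foot
- bottle_clear: bystander: clear bottle with blue cap, 68 mm across, 130 mm tall; origin at its foot
- beaker: bystander: glass beaker 68 mm across, 85 mm tall; origin at its foot
- slide_box: bystander: green slide box 85 x 100 x 32 mm; origin at its foot
- dish: bystander: closed culture dish 94 mm across, 16 mm tall; origin at its foot
Mind the look-alikes: they are no part of the job. Leave any black or green look-alike of the part that bears cap_2 alone.

How it is judged:
By the outcome, as a careful person would: the job done as asked, in the order asked, and still so for the second after the job is handed in, with the robot touching nothing.
It also fails if it takes over 72 s, if anything falls off the work surface, if the arm or the gripper's body presses on something with over 40 N, if the wrist force passes 120 N, or if a joint passes its speed limit or range.

### The arm

A 6-joint arm with a two-finger parallel gripper is mounted at the origin on the work surface. World frame = base frame: x ahead of the robot, y to its left, z up, the work surface at z = 0. Lengths are in m, angles in rad, forces in N, time in s.
With the tool pointing down it reaches from about 0.325 to 0.85 m from the base axis. Payload 4.4 kg.
Tool frame: the origin (TCP) lies at the very end of the fingers, on their centre line; the grasp point (between the pads) lies 19 mm behind it; z points along the fingers, y is the line along which they close (so a half turn about z gives the same grasp; the last joint's range is limited). The gripper opens to 94 mm and grips with 3 to 60 N. Pads are 16 mm wide; open, the fingers measure 119 mm over their backs; the gripper's body (75 mm by 177 mm) begins 78 mm behind the grasp point.
Start: joints at [1.194, 0.207, 1.542, -0, 1.393, -0.15], TCP at [0.129, 0.56, 0.205] pointing down, gripper open.
Joint ranges: [-2.73, 2.73], [-0.86, 2.22], [0.23, 2.46], [-1.11, 4.25], [0.08, 2.63], [-2.82, 2.82]. Speed limits (rad/s): [2.79, 2.79, 3.14, 3.14, 3.14, 3.14].

### API

Orientations are given as a unit quaternion [w, x, y, z].
In Python, from station import r gives the robot as it stands. The module is installed in compiled form; this text tells all that it offers.
- The arm moves only by the tool play_rows, never from a script. Its argument "moves" is a list that holds one entry, the list of rows, each a list of 7 numbers: the turn, a rotation vector about the world's x, y, z in rad, then the shift along the world's x, y, z in cm, then the finger opening in cm, from 0 to 9.4. In form: [[[ax, ay, az, x, y, z, gripper], ...]]. A call has 1 to 10 rows; each row is the pose to reach, as a shift and turn from the pose commanded when the call began; what a row does not reach only later rows make up. A row lasts 1/8 s, in which the tool goes at most 62.5 mm and 10.7 degrees, less where a joint would pass 70% of its speed; a pose out of reach is approached as far as the arm can. A call with a gripper value outside its range is refused whole. The fingers move at their own pace and stop on an object; "squeeze" is the grip in N (left out, the last holds). Time passes only in rows, so rows that repeat a pose let the fingers close. It gives the time, the measured TCP pose, the force, the opening and the grip force at its end, in the units of the state.
- r.sense(): the state, without advancing time (a new reading comes with each control period).
- r.capture(name): name is "side" or "top" or "wrist"; returns the picture (480x640x3 uint8, red, green, blue); there is no depth.
- r.get_calibration(name): a dict with "fx", "fy", "cx", "cy" (pixels), "k1" (the pictures are not rectified: a ray, as slopes to the right and down, at radius r is drawn at 1 + k1 r^2 times it, then the intrinsics apply), "world_from_camera" (4x4, takes a point from camera to world coordinates). Camera axes: x right, y down, z forward; pixel columns grow to the right and rows downward; lengths in m; the calibration is good to about 2 mm. A picture is of the moment at which its call begins: read the wrist's pose just before it. get_calibration takes no time and is no camera call; for the wrist camera it gives the pose at the moment of the call.
- r.sign_off(): hands the job in; it is judged then, once.
Trained networks look in the newest picture that a camera, given by its name, has taken for a name from the list of things; names that differ only in an ending like _2 or _b are one class to them, and where a whole thing is asked for, a point or a joint stands for the part that bears it (a point fixed in the world has none). Each returns a list of dicts, best first, with "confidence" (0 to 1); they miss things now and then, are a little off and sometimes report something else, mostly with a low value. They report only what shows in the picture. A call takes as long as a camera call. They do not tell look-alikes from the thing itself.
- r.boxes_of(query, camera): "box" ([centre column, centre row, width, height] in pixels, round what is visible of it).
The state is a dict: "t": time; "joints": joint angles; "qvel": joint speeds; "effort": joint torques, N m; "tool_pos": TCP position; "eef_rot": TCP orientation; "wrist_force": force on the tool from outside, world axes, zero at the start; "torque": the same for the moment, N m; "width": finger opening in m; "finger_force": force on a finger pad.
Only numpy, scipy, OpenCV 4.12 (cv2) and the standard library are available. Lean on these libraries where they do the work, as an engineer would, in place of code of your own. Each camera call takes 0.05 s, during which the arm holds its last target. There are 200 camera calls.

## Working session

There is one attempt and no reset: what is moved stays moved. The work goes in short steps, Python scripts to look and compute and a tool call to move; the robot and the scene stay as the last step left them, time stands still between calls to the robot, and variables do not carry over. Pictures are saved under pics/ and viewed, at most 10 in all, crops included, and the job is handed in when it is done.

Besides the shell and the picture viewer there is one more tool, called after ">>>" by a JSON object that holds its "name" and its "arguments", one argument or row to a line. play_rows: Moves the arm, as the interface text tells. Its arguments: {"type":"object","properties":{"moves":{"type":"array"},"squeeze":{"type":"number"}},"required":["moves"]}

```bash
mkdir -p pics
cat > h.py <<'E'
from station import r
import numpy as np, cv2
def px2w(name,uv,z,cal=None):
    c=cal or r.get_calibration(name); T=np.array(c["world_from_camera"])
    d=np.array([(uv[0]-c["cx"])/c["fx"],(uv[1]-c["cy"])/c["fy"]]); u=d.copy()
    for _ in range(20): u=d/(1+c["k1"]*(u@u))
    v=T[:3,:3]@np.array([u[0],u[1],1]); o=T[:3,3]
    return o+v*(z-o[2])/v[2]
E
python3 - <<'E'
from h import *
for n in ("top","side"):
    im=r.capture(n); cv2.imwrite(f"pics/{n}.png",im[:,:,::-1])
    c=r.get_calibration(n); print(n,np.round(c["world_from_camera"],3).tolist(),c["fx"])
    for q in ("cap_1","stand_mouth","rack"):
        print(q,[(np.round(b["box"]).tolist(),round(b["confidence"],2)) for b in r.boxes_of(q,n)])
s=r.sense(); print(s["t"],s["tool_pos"],s["eef_rot"],s["wrist_force"],s["width"])
E
```

```text
top [[0.019, -0.992, 0.122, 0.392], [-1.0, -0.019, 0.003, -0.058], [-0.0, -0.122, -0.993, 1.541], [0.0, 0.0, 0.0, 1.0]] 599.5999191897499
cap_1 [([295.0, 185.0, 18.0, 19.0], 0.82), ([305.0, 238.0, 13.0, 15.0], 0.76), ([335.0, 233.0, 13.0, 16.0], 0.69), ([277.0, 248.0, 19.0, 17.0], 0.59), ([297.0, 297.0, 14.0, 13.0], 0.56), ([366.0, 224.0, 17.0, 17.0], 0.53), ([232.0, 215.0, 14.0, 16.0], 0.49)]
stand_mouth [([182.0, 233.0, 39.0, 33.0], 0.96)]
rack [([318.0, 245.0, 135.0, 64.0], 0.63), ([276.0, 248.0, 16.0, 20.0], 0.39)]
side [[0.888, -0.316, 0.335, 0.191], [-0.461, -0.609, 0.645, -0.809], [0.001, -0.727, -0.686, 0.883], [0.0, 0.0, 0.0, 1.0]] 464.3768614299327
cap_1 [([248.0, 252.0, 20.0, 44.0], 0.96), ([345.0, 214.0, 13.0, 39.0], 0.95), ([292.0, 193.0, 17.0, 42.0], 0.87), ([318.0, 244.0, 15.0, 24.0], 0.84), ([282.0, 213.0, 18.0, 25.0], 0.8), ([344.0, 260.0, 13.0, 24.0], 0.64), ([299.0, 226.0, 12.0, 26.0], 0.5)]
stand_mouth [([265.0, 183.0, 38.0, 38.0], 0.57), ([300.0, 226.0, 15.0, 23.0], 0.34)]
rack [([313.0, 263.0, 107.0, 88.0], 0.97)]
0.4 [0.12930844 0.56017653 0.20528776] [-2.73930271e-05  1.13167959e-01  9.93575860e-01 -1.47735845e-04] [-0.61728256  0.04112     0.42868976] 0.0942761448336246
```

View pics/top.png

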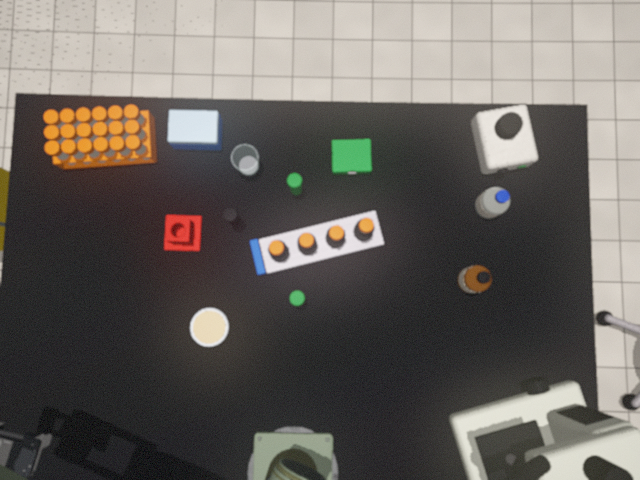

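View pics/side.png

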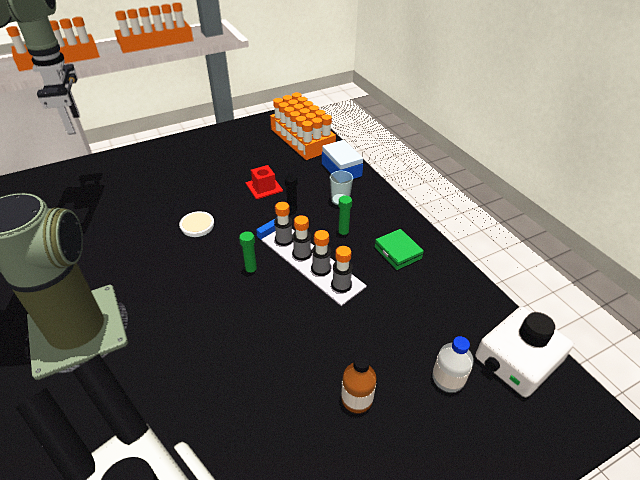

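The rack's orange caps run left to right from the blue end: top-view pixels (277,248), (307,240), (336,233), (366,226). The green tubes at (295,183) and (297,298) and the black one at (231,215) are look-alikes. The red stand is at (182,233).

Run:
```python
from h import *
def blobs(im,lo,hi,box):
    m=cv2.inRange(cv2.cvtColor(im,cv2.COLOR_BGR2HSV),lo,hi); k=np.zeros_like(m); x0,y0,x1,y1=box; k[y0:y1,x0:x1]=m[y0:y1,x0:x1]
    n,l,s,c=cv2.connectedComponentsWithStats(k); return [(c[i].round(1),s[i].tolist()) for i in range(1,n) if s[i,4]>25]
t=cv2.imread("pics/top.png"); s=cv2.imread("pics/side.png")
for n,im,b in (("top",t,(250,200,390,280)),("side",s,(260,195,370,300))):
    o=sorted(blobs(im,(5,120,120),(22,255,255),b),key=lambda q:q[0][0])
    P=np.array([px2w(n,q[0],.1165) for q in o]); print(n,[ (q[0].tolist(),q[1]) for q in o]); print(P.round(4).tolist())
    d=P[0]-P[-1]; print("len",np.linalg.norm(d)," yaw of row",np.arctan2(d[1],d[0]), "mid",P.mean(0))
b=blobs(t,(100,120,80),(125,255,255),(240,220,280,280)); print([ (q, px2w("top",q[0],.03)) for q in b])
m=blobs(t,(0,150,80),(4,255,255),(150,200,220,260)); print(m)
cv2.imwrite("pics/crop.png",cv2.resize(t[160:320,150:400],None,fx=3,fy=3,interpolation=cv2.INTER_CUBIC))
for uv in ((182,233),(179.5,230)): print(px2w("top",uv,.06))
print(px2w("side",(263,172),.06), px2w("side",(265,187),0))
```

```text
top [([276.4, 247.8], [269, 241, 16, 15, 179]), ([306.1, 240.5], [299, 234, 15, 14, 172]), ([336.0, 232.9], [329, 226, 15, 15, 171]), ([365.4, 225.5], [358, 219, 15, 14, 171])]
[[0.5431, 0.0474, 0.1165], [0.562, -0.0232, 0.1165], [0.5817, -0.0944, 0.1165], [0.6009, -0.1646, 0.1165]]
len 0.2197091472178931  yaw of row 1.836853858566763 mid [ 0.5719099  -0.05869761  0.1165    ]
side [([281.8, 208.7], [275, 202, 14, 15, 180]), ([301.0, 222.6], [294, 215, 15, 16, 203]), ([321.1, 237.6], [314, 230, 15, 17, 213]), ([343.0, 253.9], [336, 246, 16, 17, 226])]
[[0.5408, 0.0461, 0.1165], [0.5609, -0.0251, 0.1165], [0.5797, -0.0961, 0.1165], [0.5989, -0.168, 0.1165]]
len 0.22182289864563257  yaw of row 1.8356480309586998 mid [ 0.57007833 -0.06076377  0.1165    ]
[((array([256.7, 256.3]), [249, 238, 16, 37, 314]), array([0.52978856, 0.1029051 , 0.03      ]))]
[(array([182.2, 232.6]), [163, 214, 40, 38, 1331])]
[0.58175105 0.28655983 0.06      ]
[0.58914532 0.2930729  0.06      ]
[0.58813571 0.2935752  0.06      ] [5.91350506e-01 2.96764560e-01 1.11022302e-16]
```

View pics/crop.png

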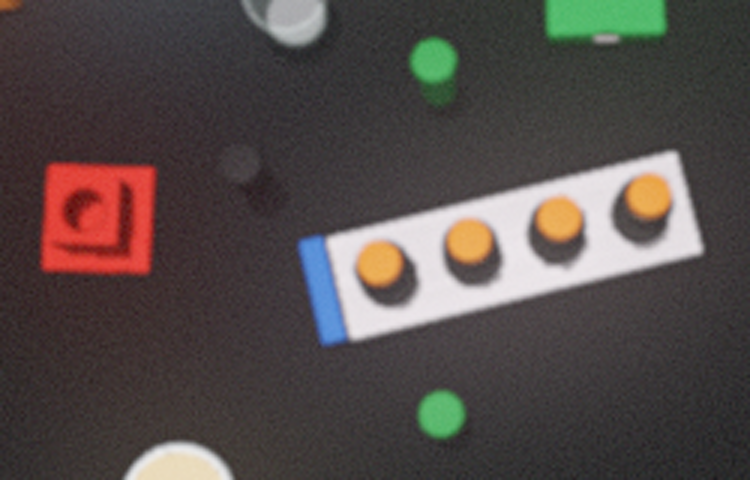

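Crop confirmed: four orange caps on the white plate, with the blue block at the left end, so tube 1 is at the left. The stand hole is at full-image pixel (179.3,230.3). I'll close the fingers across the row and start at tube 1.

>>> {"name": "play_rows", "arguments": {
  "moves": [
    [[0,0,-1.079,41.3,-51.3,0,9.4],[0,0,-1.079,41.3,-51.3,0,9.4],[0,0,-1.079,41.3,-51.3,0,9.4],[0,0,-1.079,41.3,-51.3,0,9.4],[0,0,-1.079,41.3,-51.3,0,9.4],[0,0,-1.079,41.3,-51.3,0,9.4],[0,0,-1.079,41.3,-51.3,0,9.4],[0,0,-1.079,41.3,-51.3,0,9.4],[0,0,-1.079,41.3,-51.3,0,9.4],[0,0,-1.079,41.3,-51.3,0,9.4]]
  ],
  "squeeze": 3
}}

```text
t: 1.65
tool_pos: [0.5225, 0.0716, 0.2058]
eef_rot: [0.0, 0.608, 0.794, 0.0]
wrist_force: [0.6, 0.3, 0.2]
width: 0.094
finger_force: 0.0
```

>>> {"name": "play_rows", "arguments": {
  "moves": [
    [[0,0,0,0,0,0,9.4],[0,0,0,0,0,0,9.4]]
  ]
}}

```text
t: 1.9
tool_pos: [0.5208, 0.0736, 0.2051]
eef_rot: [-0.001, 0.608, 0.794, -0.0]
wrist_force: [-0.2, -0.3, 0.0]
width: 0.0943
finger_force: 0.0
```

Run:
```python
from h import *
c=r.get_calibration("wrist"); im=r.capture("wrist")[:,:,::-1]; cv2.imwrite("pics/w1.png",im)
print(c, r.sense()["tool_pos"], r.sense()["eef_rot"], r.sense()["wrist_force"])
```

```text
{'fx': 397.8065960758597, 'fy': 397.8065960758597, 'cx': 322.77589406342076, 'cy': 237.4871759053877, 'k1': -0.0746135911238659, 'world_from_camera': array([[ 9.65221746e-01,  2.52046495e-01,  6.94229507e-02,
         5.00443536e-01],
       [ 2.61431724e-01, -9.29894585e-01, -2.58746043e-01,
         1.48451116e-01],
       [-6.60007582e-04,  2.67896669e-01, -9.63447424e-01,
         3.85335174e-01],
       [ 0.00000000e+00,  0.00000000e+00,  0.00000000e+00,
         1.00000000e+00]])} [0.52046679 0.07421345 0.20522988] [-4.95806658e-04  6.07204497e-01  7.94545433e-01 -8.67024766e-05] [0.03316784 0.48535735 0.22934982]
```

View pics/w1.png

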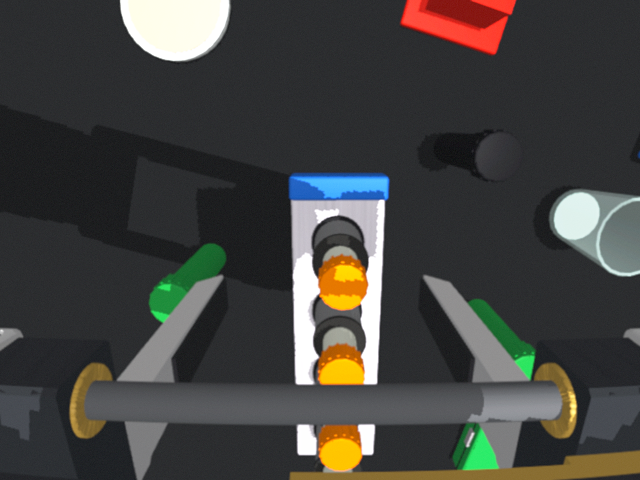

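The wrist view shows the tube 1 cap at (343,285), tube 2 at (341,370) and tube 3 at (341,447). The green look-alikes flank the row at (168,300) and (520,345), so I'll check their clearance from the fingers.

Run:
```python
from h import *
im=cv2.imread("pics/w1.png"); hsv=cv2.cvtColor(im,cv2.COLOR_BGR2HSV)
m=cv2.inRange(hsv,(5,130,120),(25,255,255)); m[:240]=0;m[395:]=0; m[:, :300]=0; m[:,390:]=0
n,l,s,c=cv2.connectedComponentsWithStats(m)
for i in range(1,n):
    if s[i,4]>100: print(s[i],c[i],px2w("wrist",c[i],.119))
# cap top disc: fit by circle guess
print("disc1 top",px2w("wrist",(343,290),.127)," disc2",px2w("wrist",(341.5,374),.127))
ax=np.array([.965,.262]);row=np.array([-.262,.965]);c1=np.array([.542,.0468])
for k,uv in dict(gA=(295,181),gB=(297,298),blk=(231,214)).items():
    p=px2w("top",uv,.115); d=p[:2]-c1; print(k,p,"across",d@ax,"along",d@row)
for uv in ((168,303),): 
    p=px2w("wrist",uv,.115); d=p[:2]-c1; print(p,d@ax,d@row)
print("blue block centre", px2w("wrist",(339,187),.03), px2w("wrist",(290,178),.03), px2w("wrist",(388,178),.03))
```

```text
[ 318  254   50   57 2092] [341.93403442 283.05544933] [0.54154771 0.04835266 0.119     ]
[ 318  343   47   42 1649] [340.55063675 365.89630079] [ 0.55952398 -0.01794616  0.119     ]
disc1 top [0.54246481 0.04654566 0.127     ]  disc2 [ 0.560383   -0.01954927  0.127     ]
gA [0.706818   0.00684583 0.115     ] across 0.14858137558971551 along -0.08173808601177714
gB [ 0.42481816 -0.00454873  0.115     ] across -0.12653384352575622 along -0.01884988014249257
blk [0.62295658 0.15873927 0.115     ] across 0.10745118544444252 along 0.08681077015933857
[ 0.42097695 -0.00330018  0.115     ] -0.12991348701156877 -0.01663863282223393
blue block centre [0.52747756 0.10280537 0.03      ] [0.4830997  0.09909961 0.03      ] [0.56751345 0.12217748 0.03      ]
```

>>> {"name": "play_rows", "arguments": {
  "moves": [
    [[0,0,0,2.15,-2.72,0,5.5],[0,0,0,2.15,-2.72,-5,5.5],[0,0,0,2.15,-2.72,-10.8,5.5],[0,0,0,2.15,-2.72,-10.8,5.5],[0,0,0,2.15,-2.72,-10.8,5.5]]
  ]
}}

```text
t: 2.58
tool_pos: [0.5437, 0.0472, 0.0994]
eef_rot: [0.001, 0.607, 0.795, 0.001]
wrist_force: [0.2, 0.3, 0.7]
width: 0.0552
finger_force: 0.0
```

>>> {"name": "play_rows", "arguments": {
  "moves": [
    [[0,0,0,0,0,0,4.2],[0,0,0,0,0,0,3.7],[0,0,0,0,0,0,3.4],[0,0,0,0,0,0,3.4]]
  ],
  "squeeze": 3
}}

```text
t: 3.08
tool_pos: [0.5436, 0.046, 0.0988]
eef_rot: [0.001, 0.608, 0.794, 0.0]
wrist_force: [-1.4, -0.9, 6.2]
width: 0.0349
finger_force: 3.0
```

>>> {"name": "play_rows", "arguments": {
  "moves": [
    [[0,0,0,0,0,0.1,3.4],[0,0,0,0.1,0.03,0.1,3.4],[0,0,0,0.1,0.03,0.1,3.4]]
  ]
}}

```text
t: 3.45
tool_pos: [0.5439, 0.0464, 0.0988]
eef_rot: [0.0, 0.607, 0.794, -0.0]
wrist_force: [-0.9, -0.6, 4.5]
width: 0.035
finger_force: 3.0
```

>>> {"name": "play_rows", "arguments": {
  "moves": [
    [[0,0,0,0.1,0.03,0.2,3.4],[0,0,0,0.1,0.03,0.2,3.4],[0,0,0,0.1,0.03,0.2,3.4]]
  ]
}}

```text
t: 3.82
tool_pos: [0.5443, 0.0469, 0.0999]
eef_rot: [-0.0, 0.607, 0.794, -0.0]
wrist_force: [0.3, -0.3, -0.4]
width: 0.0349
finger_force: 3.0
```

>>> {"name": "play_rows", "arguments": {
  "moves": [
    [[0,0,0,0.1,0.03,0,3.4],[0,0,0,0.19,0.05,0,3.4],[0,0,0,0.19,0.05,0,3.4],[0,0,0,0.19,0.05,0,3.4]]
  ]
}}

```text
t: 4.32
tool_pos: [0.5463, 0.0473, 0.1002]
eef_rot: [-0.0, 0.607, 0.794, -0.0]
wrist_force: [-0.6, 0.1, -1.2]
width: 0.0349
finger_force: 3.0
```

>>> {"name": "play_rows", "arguments": {
  "moves": [
    [[0,0,0,0.1,0.03,0,3.4],[0,0,0,0.1,0.03,0,3.4],[0,0,0,0.1,0.03,0,3.4]]
  ]
}}

```text
t: 4.7
tool_pos: [0.5472, 0.0475, 0.1005]
eef_rot: [-0.0, 0.607, 0.794, -0.0]
wrist_force: [-4.3, -0.8, 2.9]
width: 0.0352
finger_force: 3.0
```

>>> {"name": "play_rows", "arguments": {
  "moves": [
    [[0,0,0,-0.2,-0.05,0,3.4],[0,0,0,-0.39,-0.1,0,3.4],[0,0,0,-0.48,-0.13,0,3.4],[0,0,0,-0.48,-0.13,0,3.4],[0,0,0,-0.48,-0.13,0,3.4]]
  ]
}}

```text
t: 5.32
tool_pos: [0.543, 0.0464, 0.1005]
eef_rot: [0.0, 0.607, 0.794, 0.0]
wrist_force: [0.6, 0.3, -0.8]
width: 0.0351
finger_force: 3.0
```

>>> {"name": "play_rows", "arguments": {
  "moves": [
    [[0,0,0,-0.1,-0.03,0,3.4],[0,0,0,-0.1,-0.03,0,3.4],[0,0,0,-0.1,-0.03,0,3.4]]
  ]
}}

```text
t: 5.7
tool_pos: [0.5419, 0.0461, 0.1005]
eef_rot: [0.0, 0.607, 0.794, 0.0]
wrist_force: [0.1, 0.2, -0.3]
width: 0.035
finger_force: 3.0
```

>>> {"name": "play_rows", "arguments": {
  "moves": [
    [[0,0,0,-0.1,-0.03,0,3.4],[0,0,0,-0.1,-0.03,0,3.4],[0,0,0,-0.1,-0.03,0,3.4]]
  ]
}}

```text
t: 6.08
tool_pos: [0.5409, 0.0457, 0.1005]
eef_rot: [0.0, 0.608, 0.794, 0.0]
wrist_force: [0.2, -0.5, -0.6]
width: 0.0352
finger_force: 3.0
```

>>> {"name": "play_rows", "arguments": {
  "moves": [
    [[0,0,0,-0.1,-0.03,0,3.4],[0,0,0,-0.1,-0.03,0,3.4],[0,0,0,-0.1,-0.03,0,3.4]]
  ]
}}

```text
t: 6.45
tool_pos: [0.54, 0.0454, 0.1005]
eef_rot: [0.0, 0.608, 0.794, 0.0]
wrist_force: [0.5, -0.2, -0.5]
width: 0.0348
finger_force: 3.0
```

>>> {"name": "play_rows", "arguments": {
  "moves": [
    [[0,0,0,-0.1,-0.03,0,3.4],[0,0,0,-0.1,-0.03,0,3.4],[0,0,0,-0.1,-0.03,0,3.4]]
  ]
}}

```text
t: 6.82
tool_pos: [0.5395, 0.0452, 0.1008]
eef_rot: [0.001, 0.607, 0.794, 0.0]
wrist_force: [3.0, 0.4, -0.0]
width: 0.035
finger_force: 3.0
```

>>> {"name": "play_rows", "arguments": {
  "moves": [
    [[0,0,0,0.2,0.05,0,3.4],[0,0,0,0.42,0.11,0,3.4],[0,0,0,0.42,0.11,0,3.4],[0,0,0,0.42,0.11,0,4.5],[0,0,0,0.42,0.11,0,5.5],[0,0,0,0.42,0.11,0,5.5],[0,0,0,1.4,-3.5,0,5.5],[0,0,0,2.36,-7.03,0,5.5],[0,0,0,2.36,-7.03,0,5.5],[0,0,0,2.36,-7.03,0,5.5]]
  ]
}}

```text
t: 8.07
tool_pos: [0.5621, -0.0247, 0.1003]
eef_rot: [-0.0, 0.608, 0.794, 0.0]
wrist_force: [-1.0, 1.1, 0.1]
width: 0.0554
finger_force: 0.0
```

>>> {"name": "play_rows", "arguments": {
  "moves": [
    [[0,0,0,0,0,0,5.5],[0,0,0,0,0,0,4.2],[0,0,0,0,0,0,3.7],[0,0,0,0,0,0,3.4],[0,0,0,0,0,0,3.4],[0,0,0,0,0,0,3.4]]
  ],
  "squeeze": 3
}}

```text
t: 8.82
tool_pos: [0.5624, -0.0251, 0.1005]
eef_rot: [-0.0, 0.608, 0.794, 0.0]
wrist_force: [-0.7, -0.8, 0.9]
width: 0.0351
finger_force: 3.0
```

Tube 1 travels about 8 mm, so it seems loose. Now tube 2, rocking + then −.

>>> {"name": "play_rows", "arguments": {
  "moves": [
    [[0,0,0,0.1,0.03,0,3.4],[0,0,0,0.1,0.03,0,3.4],[0,0,0,0.1,0.03,0,3.4]]
  ]
}}

```text
t: 9.2
tool_pos: [0.5632, -0.025, 0.1005]
eef_rot: [-0.0, 0.607, 0.794, -0.0]
wrist_force: [-2.9, -0.1, 2.1]
width: 0.0352
finger_force: 3.0
```

>>> {"name": "play_rows", "arguments": {
  "moves": [
    [[0,0,0,-0.1,-0.03,0,3.4],[0,0,0,-0.2,-0.05,0,3.4],[0,0,0,-0.2,-0.05,0,3.4],[0,0,0,-0.2,-0.05,0,3.4]]
  ]
}}

```text
t: 9.7
tool_pos: [0.5618, -0.0253, 0.1005]
eef_rot: [0.0, 0.607, 0.794, 0.0]
wrist_force: [1.3, 0.4, -0.7]
width: 0.0349
finger_force: 3.0
```

>>> {"name": "play_rows", "arguments": {
  "moves": [
    [[0,0,0,-0.08,-0.02,0,3.4],[0,0,0,-0.08,-0.02,0,3.4],[0,0,0,-0.08,-0.02,0,3.4]]
  ]
}}

```text
t: 10.07
tool_pos: [0.5613, -0.0255, 0.1008]
eef_rot: [0.001, 0.607, 0.794, 0.0]
wrist_force: [2.2, 0.9, -0.1]
width: 0.0347
finger_force: 3.0
```

>>> {"name": "play_rows", "arguments": {
  "moves": [
    [[0,0,0,-0.05,-0.01,0,3.4],[0,0,0,-0.05,-0.01,0,3.4],[0,0,0,0.1,0.03,0,3.4],[0,0,0,0.12,0.03,0,4.5],[0,0,0,0.12,0.03,0,5.5],[0,0,0,0.12,0.03,0,5.5],[0,0,0,1.1,-3.6,0,5.5],[0,0,0,2.06,-7.11,0,5.5],[0,0,0,2.06,-7.11,0,5.5],[0,0,0,2.06,-7.11,0,5.5]]
  ]
}}

```text
t: 11.32
tool_pos: [0.5806, -0.0961, 0.1]
eef_rot: [-0.001, 0.608, 0.794, -0.0]
wrist_force: [-0.7, -0.3, 0.6]
width: 0.0549
finger_force: 0.0
```

>>> {"name": "play_rows", "arguments": {
  "moves": [
    [[0,0,0,0,0,0,5.5],[0,0,0,0,0,0,4.2],[0,0,0,0,0,0,3.7],[0,0,0,0,0,0,3.4],[0,0,0,0,0,0,3.4],[0,0,0,0,0,0,3.4]]
  ],
  "squeeze": 3
}}

```text
t: 12.08
tool_pos: [0.5813, -0.0966, 0.1005]
eef_rot: [0.0, 0.608, 0.794, 0.0]
wrist_force: [-0.6, 0.2, 0.7]
width: 0.0348
finger_force: 3.0
```

>>> {"name": "play_rows", "arguments": {
  "moves": [
    [[0,0,0,0.08,0.02,0,3.4],[0,0,0,0.08,0.02,0,3.4],[0,0,0,0.08,0.02,0,3.4]]
  ]
}}

```text
t: 12.45
tool_pos: [0.5819, -0.0965, 0.1005]
eef_rot: [-0.0, 0.607, 0.794, -0.0]
wrist_force: [-1.0, 0.4, 1.6]
width: 0.0348
finger_force: 3.0
```

>>> {"name": "play_rows", "arguments": {
  "moves": [
    [[0,0,0,0.08,0.02,0,3.4],[0,0,0,0.08,0.02,0,3.4],[0,0,0,0.08,0.02,0,3.4]]
  ]
}}

```text
t: 12.82
tool_pos: [0.5826, -0.0964, 0.1004]
eef_rot: [-0.0, 0.607, 0.794, -0.0]
wrist_force: [-1.4, -0.3, 1.6]
width: 0.0347
finger_force: 3.0
```

>>> {"name": "play_rows", "arguments": {
  "moves": [
    [[0,0,0,0.08,0.02,0,3.4],[0,0,0,0.08,0.02,0,3.4],[0,0,0,0.08,0.02,0,3.4]]
  ]
}}

```text
t: 13.2
tool_pos: [0.5829, -0.0963, 0.1004]
eef_rot: [-0.001, 0.607, 0.794, -0.001]
wrist_force: [-4.7, -1.7, 4.6]
width: 0.0349
finger_force: 3.0
```

>>> {"name": "play_rows", "arguments": {
  "moves": [
    [[0,0,0,-0.15,-0.04,0,3.4],[0,0,0,-0.29,-0.08,0,3.4],[0,0,0,-0.29,-0.08,0,3.4],[0,0,0,-0.29,-0.08,0,3.4]]
  ]
}}

```text
t: 13.7
tool_pos: [0.5813, -0.0967, 0.1005]
eef_rot: [0.0, 0.607, 0.794, 0.0]
wrist_force: [0.5, 0.3, -0.3]
width: 0.0348
finger_force: 3.0
```

>>> {"name": "play_rows", "arguments": {
  "moves": [
    [[0,0,0,-0.08,-0.02,0,3.4],[0,0,0,-0.08,-0.02,0,3.4],[0,0,0,-0.08,-0.02,0,3.4]]
  ]
}}

```text
t: 14.08
tool_pos: [0.5806, -0.097, 0.1008]
eef_rot: [0.001, 0.607, 0.794, 0.0]
wrist_force: [1.8, 1.1, -0.1]
width: 0.0351
finger_force: 3.0
```

>>> {"name": "play_rows", "arguments": {
  "moves": [
    [[0,0,0,-0.06,-0.02,0,3.4],[0,0,0,-0.06,-0.02,0,3.4],[0,0,0,-0.06,-0.02,0,3.4]]
  ]
}}

```text
t: 14.45
tool_pos: [0.5801, -0.0973, 0.101]
eef_rot: [0.001, 0.608, 0.794, 0.0]
wrist_force: [4.3, 1.8, 2.3]
width: 0.0353
finger_force: 3.0
```

>>> {"name": "play_rows", "arguments": {
  "moves": [
    [[0,0,0,0.15,0.04,0,3.4],[0,0,0,0.18,0.05,0,4.5],[0,0,0,0.18,0.05,0,5.5],[0,0,0,0.18,0.05,0,5.5],[0,0,0,1.1,-3.6,0,5.5],[0,0,0,2.12,-7.09,0,5.5],[0,0,0,2.12,-7.09,0,5.5],[0,0,0,2.12,-7.09,0,5.5],[0,0,0,2.12,-7.09,0,5.5]]
  ]
}}

```text
t: 15.58
tool_pos: [0.6, -0.1669, 0.1001]
eef_rot: [-0.001, 0.607, 0.795, -0.0]
wrist_force: [-0.6, 0.3, 0.2]
width: 0.055
finger_force: 0.0
```

>>> {"name": "play_rows", "arguments": {
  "moves": [
    [[0,0,0,0,0,0,4.2],[0,0,0,0,0,0,3.7],[0,0,0,0,0,0,3.4],[0,0,0,0,0,0,3.4],[0,0,0,0,0,0,3.4]]
  ],
  "squeeze": 3
}}

```text
t: 16.2
tool_pos: [0.6007, -0.1681, 0.1006]
eef_rot: [0.0, 0.608, 0.794, 0.0]
wrist_force: [-0.0, -0.3, -0.0]
width: 0.035
finger_force: 3.0
```

>>> {"name": "play_rows", "arguments": {
  "moves": [
    [[0,0,0,0.08,0.02,0,3.4],[0,0,0,0.08,0.02,0,3.4],[0,0,0,0.08,0.02,0,3.4]]
  ]
}}

```text
t: 16.58
tool_pos: [0.6012, -0.168, 0.1005]
eef_rot: [-0.0, 0.607, 0.794, -0.0]
wrist_force: [-0.5, 0.0, 1.1]
width: 0.0347
finger_force: 3.0
```

>>> {"name": "play_rows", "arguments": {
  "moves": [
    [[0,0,0,0.08,0.02,0,3.4],[0,0,0,0.08,0.02,0,3.4],[0,0,0,0.08,0.02,0,3.4]]
  ]
}}

```text
t: 16.95
tool_pos: [0.602, -0.1679, 0.1004]
eef_rot: [-0.0, 0.607, 0.794, -0.0]
wrist_force: [-1.4, -0.9, 1.4]
width: 0.0349
finger_force: 3.0
```

>>> {"name": "play_rows", "arguments": {
  "moves": [
    [[0,0,0,0.05,0.01,0,3.4],[0,0,0,0.05,0.01,0,3.4],[0,0,0,0.05,0.01,0,3.4]]
  ]
}}

```text
t: 17.32
tool_pos: [0.6022, -0.1678, 0.1005]
eef_rot: [-0.0, 0.607, 0.794, -0.0]
wrist_force: [-3.0, -0.1, 4.0]
width: 0.035
finger_force: 3.0
```

>>> {"name": "play_rows", "arguments": {
  "moves": [
    [[0,0,0,-0.12,-0.03,0,3.4],[0,0,0,-0.24,-0.06,0,3.4],[0,0,0,-0.24,-0.06,0,3.4],[0,0,0,-0.24,-0.06,0,3.4]]
  ]
}}

```text
t: 17.82
tool_pos: [0.6008, -0.1681, 0.1005]
eef_rot: [0.0, 0.607, 0.794, 0.0]
wrist_force: [0.4, -0.5, 0.1]
width: 0.0349
finger_force: 3.0
```

>>> {"name": "play_rows", "arguments": {
  "moves": [
    [[0,0,0,-0.1,-0.03,0,3.4],[0,0,0,-0.1,-0.03,0,3.4],[0,0,0,-0.1,-0.03,0,3.4]]
  ]
}}

```text
t: 18.2
tool_pos: [0.6, -0.1685, 0.1008]
eef_rot: [0.001, 0.607, 0.794, 0.0]
wrist_force: [2.8, 1.2, 1.0]
width: 0.035
finger_force: 3.0
```

Tube 4 is snug at about 2.3 mm, tube 2 at 2 mm and tube 3 at 3 mm. Tube 1, at 8 mm, is the loose one, so I'll go back to it.

>>> {"name": "play_rows", "arguments": {
  "moves": [
    [[0,0,0,0.11,0.03,0,3.4],[0,0,0,0.11,0.03,0,4.5],[0,0,0,0.11,0.03,0,5.5],[0,0,0,0.11,0.03,0,5.5],[0,0,0,-1.3,5.45,0,5.5],[0,0,0,-2.8,10.9,0,5.5],[0,0,0,-4.2,16.3,0,5.5],[0,0,0,-5.65,21.45,0,5.5],[0,0,0,-5.65,21.45,-0.3,5.5],[0,0,0,-5.65,21.45,-0.3,5.5]]
  ]
}}

```text
t: 19.45
tool_pos: [0.5427, 0.0456, 0.0973]
eef_rot: [0.0, 0.607, 0.795, -0.0]
wrist_force: [-0.6, -0.6, -0.2]
width: 0.055
finger_force: 0.0
```

>>> {"name": "play_rows", "arguments": {
  "moves": [
    [[0,0,0,0,0,0,4.2],[0,0,0,0,0,0,3.7],[0,0,0,0,0,0,3.4],[0,0,0,0,0,0,3.4],[0,0,0,0,0,0,3.4]]
  ],
  "squeeze": 3
}}

```text
t: 20.08
tool_pos: [0.5429, 0.0457, 0.0975]
eef_rot: [0.0, 0.608, 0.794, 0.0]
wrist_force: [0.4, -0.8, 0.3]
width: 0.0348
finger_force: 3.0
```

>>> {"name": "play_rows", "arguments": {
  "moves": [
    [[0,0,0,0,0,0,3.2],[0,0,0,0,0,0,3.2]]
  ],
  "squeeze": 20
}}

```text
t: 20.32
tool_pos: [0.5428, 0.046, 0.0975]
eef_rot: [0.0, 0.607, 0.794, 0.0]
wrist_force: [0.1, -0.8, 0.8]
width: 0.0344
finger_force: 20.0
```

>>> {"name": "play_rows", "arguments": {
  "moves": [
    [[0,0,0,0,0,1,3.2],[0,0,0,0,0,3,3.2],[0,0,0,0,0,5,3.2],[0,0,0,0,0,7,3.2],[0,0,0,0,0,9,3.2],[0,0,0,0,0,9,3.2]]
  ]
}}

```text
t: 21.08
tool_pos: [0.5443, 0.0459, 0.1898]
eef_rot: [0.002, 0.607, 0.794, 0.001]
wrist_force: [0.8, 1.0, -0.2]
width: 0.035
finger_force: 20.0
```

>>> {"name": "play_rows", "arguments": {
  "moves": [
    [[0,0,0,0.5,4,0,3.2],[0,0,0,1.3,8,0,3.2],[0,0,0,2.6,12,0,3.2],[0,0,0,3.6,16,0,3.2],[0,0,0,3.6,16,0,3.2],[0,0,0,3.6,16,0,3.2]]
  ]
}}

```text
t: 21.82
tool_pos: [0.5779, 0.2054, 0.1863]
eef_rot: [-0.001, 0.607, 0.794, -0.001]
wrist_force: [0.2, 0.2, -0.7]
width: 0.0343
finger_force: 20.0
```

Run:
```python
from h import *
c=r.get_calibration("wrist"); im=r.capture("wrist")[:,:,::-1]; cv2.imwrite("pics/w2.png",im)
import json; c["world_from_camera"]=np.array(c["world_from_camera"]).tolist(); json.dump(c,open("c2.json","w"))
s=r.sense(); print(s["tool_pos"],s["wrist_force"],s["width"])
```

```text
[0.57808558 0.20498955 0.18661585] [-0.25650339 -0.8346011  -1.24705811] 0.034715492427494984
```

View pics/w2.png

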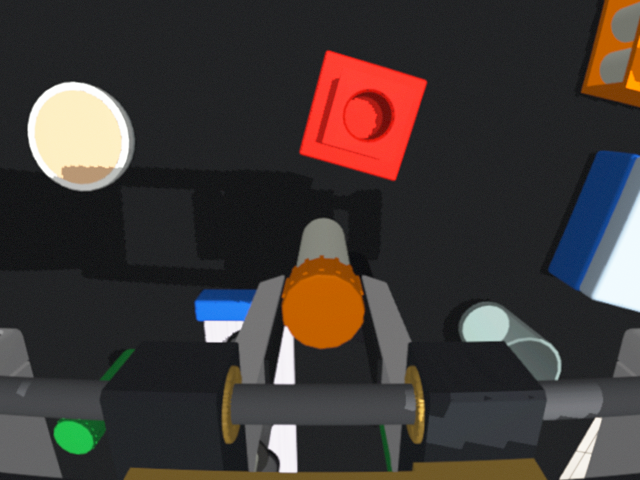

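The tube is held upright in the gripper. The stand's mouth is at about (369,116).

Run:
```python
from h import *
import json; c=json.load(open("c2.json")); im=cv2.imread("pics/w2.png")
print(px2w("wrist",(369,116),.06,c))
for u in (343,395): print(px2w("wrist",(u,116),.06,c))
# foot & cap of held tube for alignment check
print("foot",px2w("wrist",(322,232),.1,c),"cap top",px2w("wrist",(323,309),.217,c))
cv2.imwrite("pics/w2c.png",cv2.resize(im[40:260,270:450],None,fx=2.7,fy=2.7,interpolation=cv2.INTER_CUBIC))
```

```text
[0.58809302 0.29715161 0.06      ]
[0.56948027 0.29201462 0.06      ]
[0.60674683 0.30235985 0.06      ]
foot [0.57515419 0.2122556  0.1       ] cap top [0.57646788 0.21073121 0.217     ]
```

View pics/w2c.png

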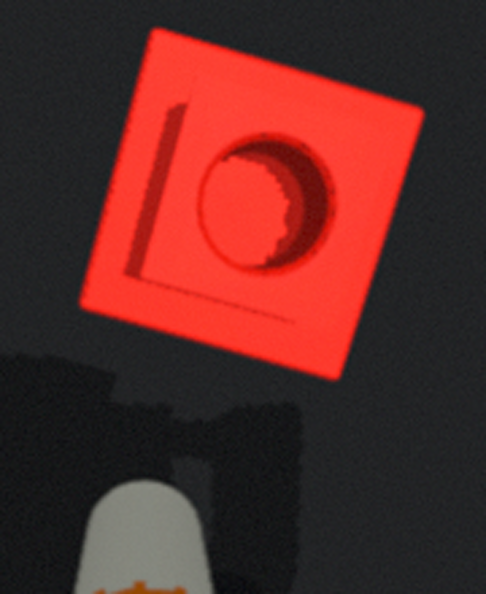

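>>> {"name": "play_rows", "arguments": {
  "moves": [
    [[0,0,0,0.6,4.3,0,3.2],[0,0,0,1.15,8.6,0,3.2],[0,0,0,1.15,8.6,-1.5,3.2],[0,0,0,1.15,8.6,-3.2,3.2],[0,0,0,1.15,8.6,-3.2,3.2],[0,0,0,1.15,8.6,-3.2,3.2]]
  ]
}}

```text
t: 22.62
tool_pos: [0.5903, 0.2906, 0.1552]
eef_rot: [-0.0, 0.608, 0.794, -0.0]
wrist_force: [-0.4, 0.5, -0.8]
width: 0.0349
finger_force: 20.0
```

Run:
```python
from h import *
a=r.capture("side")[:,:,::-1]; b=r.capture("wrist")[:,:,::-1]
print(r.sense()["tool_pos"],r.sense()["wrist_force"])
A=cv2.resize(a[100:210,220:310],(490,600),interpolation=cv2.INTER_CUBIC); 
B=cv2.resize(b[120:360,260:384],(310,600),interpolation=cv2.INTER_CUBIC)
cv2.imwrite("pics/ab.png",np.hstack([A,B]))
```

```text
[0.5908302  0.29134245 0.1562137 ] [-0.75747706  0.13407264 -0.96113815]
```

View pics/ab.png

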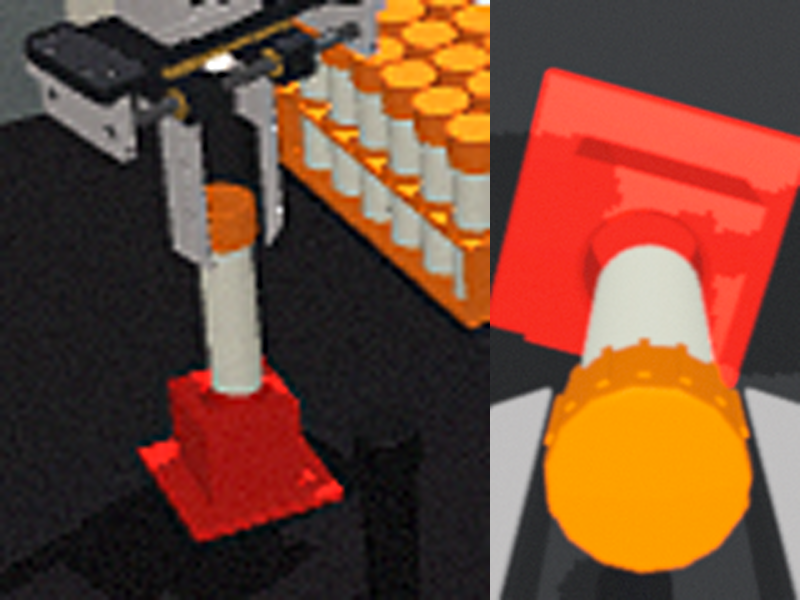

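Run:
```python
from h import *
row=np.array([-.262,.965]); ax=np.array([.965,.262])
rim=px2w("wrist",(323,204.8),.06)[:2]-row*.0175
for z in (.069,.0707):
    foot=px2w("wrist",(323,218),z)[:2]-row*.0145
    d=rim-foot; print(rim,foot,"along",d@row)
L=px2w("wrist",(260+(583-490)/2.5,120+255/2.5),.06)[:2];R=px2w("wrist",(260+(708-490)/2.5,120+255/2.5),.06)[:2]
print(np.linalg.norm(L-R), (L+R)/2@ax)
a=px2w("wrist",(260+(592-490)/2.5,120+282/2.5),.07)[:2];b=px2w("wrist",(260+(707-490)/2.5,120+282/2.5),.07)[:2]
print(np.linalg.norm(a-b), ((L+R)/2-(a+b)/2)@ax)
cap=px2w("wrist",(260+(648-490)/2.5,120+480/2.5),.156+.0295); print(cap, r.sense()["tool_pos"])
```

```text
[0.58913398 0.29820668] [0.59028948 0.29385861] along 0.004498629214627472
[0.58913398 0.29820668] [0.59018541 0.29422999] along 0.004112983576143179
0.03568562110202516 0.6460651594859023
0.031877370639769136 -0.0011011794377884675
[0.58990971 0.29463683 0.1855    ] [0.5908302  0.29134245 0.1562137 ]
```

>>> {"name": "play_rows", "arguments": {
  "moves": [
    [[0,0,0,-0.15,0.27,0,3.2],[0,0,0,-0.15,0.27,0,3.2],[0,0,0,-0.15,0.27,-0.6,3.2],[0,0,0,-0.15,0.27,-1.2,3.2],[0,0,0,-0.15,0.27,-1.4,3.2],[0,0,0,-0.15,0.27,-1.4,3.2]]
  ]
}}

```text
t: 23.48
tool_pos: [0.5885, 0.2945, 0.1409]
eef_rot: [-0.0, 0.607, 0.794, -0.0]
wrist_force: [-0.3, -0.1, -0.4]
width: 0.0347
finger_force: 20.0
```

>>> {"name": "play_rows", "arguments": {
  "moves": [
    [[0,0,0,0,0,-0.5,3.2],[0,0,0,0,0,-1.1,3.2],[0,0,0,0,0,-1.7,3.2],[0,0,0,0,0,-2.0,3.2],[0,0,0,0,0,-2.0,3.2]]
  ]
}}

```text
t: 24.1
tool_pos: [0.5885, 0.2945, 0.1209]
eef_rot: [-0.0, 0.607, 0.794, -0.0]
wrist_force: [-0.4, 0.4, -0.3]
width: 0.0345
finger_force: 20.0
```

>>> {"name": "play_rows", "arguments": {
  "moves": [
    [[0,0,0,0,0,-0.6,3.2],[0,0,0,0,0,-1.2,3.2],[0,0,0,0,0,-1.8,3.2],[0,0,0,0,0,-2.1,3.2],[0,0,0,0,0,-2.3,3.2],[0,0,0,0,0,-2.3,3.2]]
  ]
}}

```text
t: 24.85
tool_pos: [0.5887, 0.2946, 0.0983]
eef_rot: [-0.0, 0.607, 0.794, -0.0]
wrist_force: [-0.2, -1.2, 0.3]
width: 0.0348
finger_force: 20.0
```

>>> {"name": "play_rows", "arguments": {
  "moves": [
    [[0,0,0,0,0,-0.2,3.2],[0,0,0,0,0,-0.4,3.2],[0,0,0,0,0,-0.4,3.2],[0,0,0,0,0,-0.4,3.2]]
  ]
}}

```text
t: 25.35
tool_pos: [0.5888, 0.2947, 0.0945]
eef_rot: [0.0, 0.607, 0.794, 0.0]
wrist_force: [0.7, 0.2, -0.2]
width: 0.0345
finger_force: 20.0
```

>>> {"name": "play_rows", "arguments": {
  "moves": [
    [[0,0,0,0,0,-0.1,3.2],[0,0,0,0,0,-0.2,3.2],[0,0,0,0,0,-0.2,3.2],[0,0,0,0,0,-0.2,3.2]]
  ]
}}

```text
t: 25.85
tool_pos: [0.5891, 0.2947, 0.0935]
eef_rot: [0.0, 0.607, 0.794, 0.0]
wrist_force: [-3.0, -0.7, 5.4]
width: 0.0349
finger_force: 20.0
```

>>> {"name": "play_rows", "arguments": {
  "moves": [
    [[0,0,0,0,0,0.1,3.7],[0,0,0,0,0,0.1,4.5],[0,0,0,0,0,0.1,5.5],[0,0,0,0,0,0.1,5.5],[0,0,0,0,0,3,5.5],[0,0,0,0,0,7,5.5],[0,0,0,0,0,12,5.5],[0,0,0,0,0,12,5.5],[0,0,0,0,0,12,5.5]]
  ]
}}

```text
t: 26.98
tool_pos: [0.5884, 0.2945, 0.2118]
eef_rot: [-0.0, 0.608, 0.794, -0.0]
wrist_force: [0.3, 0.4, -0.2]
width: 0.0549
finger_force: 0.0
```

Run:
```python
from h import *
a=r.capture("side")[:,:,::-1]; b=r.capture("wrist")[:,:,::-1]
s=r.sense(); print(s["t"],s["tool_pos"],s["wrist_force"])
A=cv2.resize(a[120:320,215:395],(450,500),interpolation=cv2.INTER_CUBIC); 
B=cv2.resize(b[120:480,230:470],(333,500),interpolation=cv2.INTER_AREA)
cv2.imwrite("pics/fin.png",np.hstack([A,B]))
```

```text
27.075 [0.58741237 0.2941692  0.20995292] [-0.09398485  0.34910772 -0.58543704]
```

View pics/fin.png

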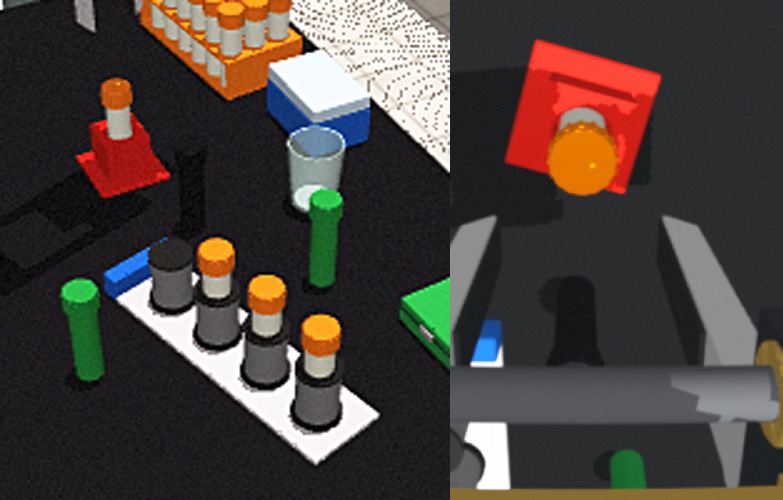

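The tube stands upright and fully home in the red stand at (117,95). Tubes 2–4 are still seated in the rack, the other things are undisturbed, and the gripper is clear.

```bash
python3 -c "
from station import r
print(r.sign_off())"
```

```text
the job is handed in; nothing more can be done
None
```

I handed the job in at about 27 s: all four tubes were felt in order from the blue end, and tube 1, which rattled (about 8 mm of play against 2–3 mm for the others), now stands upright and fully home in the red stand, with tubes 2–4 still seated; the hardest sideways push I read was about 5 N.

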